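Start the brass receptacle nut on its stud

ROBOT

A 7-joint arm with a two-finger parallel gripper is mounted at the origin on the work surface. World frame = base frame: x ahead of the robot, y to its left, z up, the work surface at z = 0. Lengths are in m, angles in rad, forces in N, time in s.
With the tool pointing down it reaches from about 0.35 to 0.9 m from the base axis. Payload 8.1 kg.
Tool frame: the origin (TCP) lies at the very end of the fingers, on their centre line; the grasp point (between the pads) lies 19 mm behind it; z points along the fingers, y is the direction in which the jaws open and shut (so a half turn about z gives the same grasp; the last joint's range is limited). The gripper opens to 85 mm and grips with 20 to 120 N. Pads are 22 mm wide; open, the fingers measure 114 mm over their backs; the gripper's body (76 mm by 85 mm) begins 54 mm behind the grasp point. The pads swing forward as they close: fully open they stand 13 mm farther back than shut.
Start: joints at [1.076, 0.434, 0.025, 1.573, -0.012, 1.134, -0.075], TCP at [0.239, -0.578, 0.231] pointing down, gripper open.
Joint ranges: [-2.62, 2.62], [-0.44, 2.09], [-1.27, 1.32], [0.08, 2.57], [-1.32, 4.46], [0.12, 2], [-2.74, 2.74]. Speed limits (rad/s): [2.22, 2.22, 3.01, 3.01, 3.14, 3.14, 3.14].

INTERFACE

Orientations are given as a unit quaternion [x, y, z, w].
In Python, from bench import env, imaging gives the robot as it stands. The module is installed in compiled form; this text tells all that it offers.
- The arm moves only by the shell command python3 -m creep 'ROWS' [FORCE]. ROWS is JSON, a list of rows, each a list of 5 numbers: the opening, from -1 (shut) to 1 (fully open), then the shift along the world's x, y, z normalised to -1 to 1, where 1 is 300 mm, then the turn about the world's z normalised to -1 to 1, where 1 is 2 pi rad. A call has 1 to 10 rows; each row is the pose to reach, as a shift and turn from the pose commanded when the call began, turning the shorter way round; what a row does not reach only later rows make up. A row lasts 1/12 s, in which the tool goes at most 41.7 mm and 7.16 degrees, less where a joint would pass 70% of its speed; a pose out of reach is approached as far as the arm can. A call with a number of a shift or a turn outside -1 to 1 is refused whole. A call with a gripper value outside its range is refused whole. The fingers move at their own pace and stop on an object; FORCE is the grip in N (left out, the last holds). Time passes only in rows, so rows that repeat a pose let the fingers close. It gives the time, the measured TCP pose, the force and the opening at its end, in the units of the state.
- env.read_state(): the state, without advancing time (a new reading comes with each control period).
- imaging.get_image(name): name is "scene" or "top"; returns the picture (384x512x3 uint8, red, green, blue); there is no depth.
- imaging.camera_params(name): a dict with "K" (3x3 intrinsics, pixels), "cam_to_world" (4x4, takes a point from camera to world coordinates). Camera axes: x right, y up, looking along -z (the intrinsics and any distortion apply to the point x, -y, -z); pixel columns grow to the right and rows downward; lengths in m; the calibration is good to about 2 mm. A picture is of the moment at which its call begins. camera_params takes no time and is no camera call.
- env.hand_in(): hands the job in, once; it reports no verdict.
The state is a dict: "clock": time; "joint_pos": joint angles; "joint_velocities": joint speeds; "tau": joint torques, N m; "tcp_pos": TCP position; "orientation": TCP orientation; "contact_force": force on the tool from outside, world axes, zero at the start; "moment": the same for the moment, N m; "finger_gap": finger opening in m.
Only numpy, scipy, OpenCV 4.12 (cv2) and the standard library are available. Lean on these libraries where they do the work, as an engineer would, in place of code of your own. Each camera call takes 0.05 s, during which the arm holds its last target.

TASK

The brass nut has only been laid on top of its hold-down stud and has not caught. Grip it and, without lifting it off the stud, back it off (counter-clockwise seen from above, less than a quarter turn) until its slot comes over the stud's lugs and it drops down onto its seat, then turn it forward again (clockwise) about an eighth of a turn so that it is caught under the lugs, and let go. Leave the silver nut on the other stud as it is.

Things in the scene. Friction and masses are not known exactly. Their poses are not given: they have to be found in the camera images.
- brass_nut: Loose brass hex nut, 46 mm across flats (flats face its x axis and every 60 degrees from it), 36 mm tall, 5 mm thick round flange 56 mm across at its foot, 0.3 kg. Origin: centre of the underside, z up. Inside, 6 to 12 mm above the underside, a web with one through-slot 17 mm wide along its x axis across the 35 mm open bore. At the start the web lies on the stud's lugs, underside 44.5 mm above the table.
- nut_mark (a point): Centre of a red paint bar, 12 x 6 mm, on the nut's top rim at one end of the slot: 20 mm from the nut's axis along its +x axis, 36 mm above its underside. At the start it is 40 to 70 degrees clockwise (from above) of the stud's +x axis; with the slot within about 10 degrees of the lugs the nut can drop 14.5 mm to its seat (still gripped: lower it), then turns freely under the lugs.
- stud: Fixed stud under the brass nut: grey plate 120 (x) x 90 (y) x 10 mm; boss 48 mm across, its top 30 mm above the table being the nut's seat; 13 mm shank with two opposite lugs along its x axis (the plate's long side), 28 mm tip to tip, 9 mm wide, 44.5 to 50.5 mm above the table; nose to 56.5 mm. 2 to 3 mm play in the nut. Origin: on its axis at table level, z up.
- steel_nut: The bystander, to be left as it is: a silver nut of the same shape and size, also with a red bar, laid on a second, equal stud. Origin: centre of its underside, z up.
Things that resemble listed ones, but are neither listed nor needed, are in the scene too. Of the things that look like the brass_nut, the smaller one is meant. What is shaped like the stud but purple is not meant.

How it is judged:
On the way:
1. the brass nut has dropped over the lugs and sits down on its seat, centred and level (z of brass_nut in the frame of stud between 0.027 and 0.034 m and horizontal distance between brass_nut and stud below 0.006 m and angle between brass_nut's own z axis and vertical below 0.12 rad), for 0.1 s.
At the end, for the whole second after the job is handed in: The brass nut is at rest on its seat (within 4 mm in height, 6 mm of the axis, 7 degrees of level), turned so its slot is at least 24 degrees clockwise of the lugs with the red bar on the stud's -y side; the silver nut is within 5 mm of where it was (all of step 1 and angle between the x axis of brass_nut and the x axis of stud, either way round above 0.42 rad and y of nut_mark in the frame of stud below 0 m and linear speed of brass_nut below 0.02 m/s and angular speed of brass_nut below 0.2 rad/s and distance of steel_nut from where it was at the start of the episode below 0.005 m); the robot touches nothing.
It fails at once if before it drops, the nut is turned the wrong way (clockwise) or more than about a quarter turn, so that the red bar passes to the -x side of the stud (z of brass_nut in the frame of stud above 0.04 m and x of nut_mark in the frame of stud below 0 m).
It fails at once if the brass nut is lifted off the stud (more than 15 mm above where it lay) (z of brass_nut in the frame of stud above 0.06 m).
It fails at once if the silver nut is displaced by more than 10 mm (distance of steel_nut from where it was at the start of the episode above 0.01 m).
It also fails if it takes over 38 s, if anything falls off the work surface, if the arm or the gripper's body presses on something with over 40 N, if the wrist force passes 120 N, or if a joint passes its speed limit or range.

## Working session

There is one attempt and no reset: what is moved stays moved. The work goes in short steps, Python scripts to look and compute and a shell command to move; the robot and the scene stay as the last step left them, time stands still between calls to the robot, and variables do not carry over. Pictures are saved under pics/ and viewed, and the job is handed in when it is done.

```bash
mkdir -p pics; python3 - <<'E'
from bench import env, imaging
import cv2
s=env.read_state(); print({k:s[k] for k in('clock','tcp_pos','orientation','finger_gap','joint_pos')})
for n in('scene','top'):
    im=imaging.get_image(n); cv2.imwrite(f'pics/{n}0.png',im[:,:,::-1])
    p=imaging.camera_params(n); print(n,p)
E
```

```text
{'clock': 0.0, 'tcp_pos': array([ 0.23841452, -0.5772066 ,  0.23053408]), 'orientation': array([ 9.80880186e-01,  1.94611042e-01, -2.29527709e-04, -7.42478312e-04]), 'finger_gap': 0.08544761511991822, 'joint_pos': array([ 1.07637523,  0.43522015,  0.0249955 ,  1.57408135, -0.01158836,
        1.13399026, -0.07511405])}
scene {'K': array([[400.47773874,   0.        , 251.00189112],
       [  0.        , 400.47773874, 189.24289519],
       [  0.        ,   0.        ,   1.        ]]), 'cam_to_world': array([[ 1.15497237e-02, -7.65563302e-01,  6.43256896e-01,
         1.08480139e+00],
       [ 9.99872918e-01,  1.59116324e-02,  9.84219282e-04,
         4.34370537e-02],
       [-1.09887494e-02,  6.43163782e-01,  7.65649788e-01,
         7.76049373e-01],
       [ 0.00000000e+00,  0.00000000e+00,  0.00000000e+00,
         1.00000000e+00]])}
top {'K': array([[454.65490657,   0.        , 259.32032314],
       [  0.        , 454.65490657, 183.48740188],
       [  0.        ,   0.        ,   1.        ]]), 'cam_to_world': array([[ 0.01256143,  0.99691187, -0.07751732,  0.39398407],
       [-0.99989627,  0.01197699, -0.00799981,  0.04657358],
       [-0.00704668,  0.07760977,  0.99695891,  1.19854442],
       [ 0.        ,  0.        ,  0.        ,  1.        ]])}
```

View pics/scene0.png

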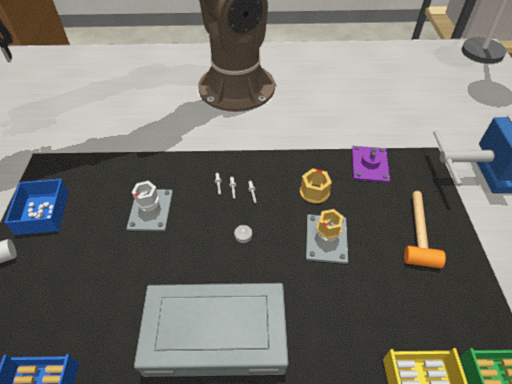

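View pics/top0.png

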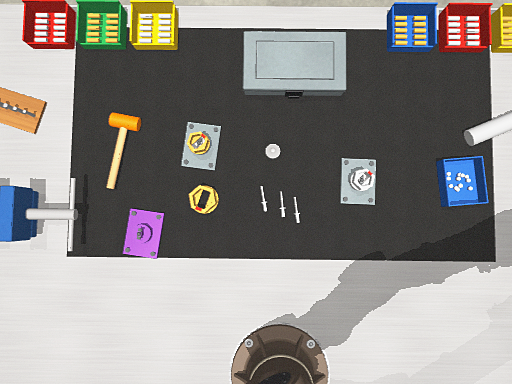

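The brass nut is on the grey plate at about (200,145) in top and (330,225) in scene. The bigger brass look-alike lies at (203,200), and the purple stud is at (145,232). I'll enlarge these areas next.

```bash
python3 - <<'E'
import cv2
a=cv2.imread('pics/top0.png')[110:180,165:235]; cv2.imwrite('pics/c1.png',cv2.resize(a,None,fx=8.5,fy=8.5,interpolation=cv2.INTER_CUBIC))
a=cv2.imread('pics/scene0.png')[200:270,290:365]; cv2.imwrite('pics/c2.png',cv2.resize(a,None,fx=8.5,fy=8.5,interpolation=cv2.INTER_CUBIC))
E
```

```text
(no output)
```

View pics/c1.png

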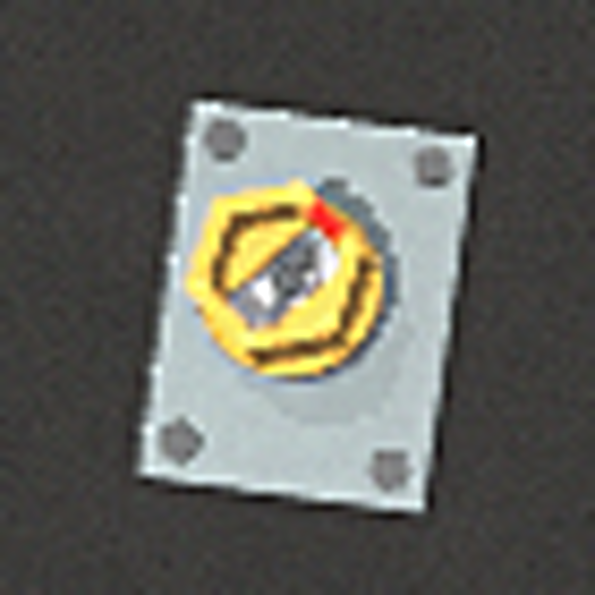

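View pics/c2.png

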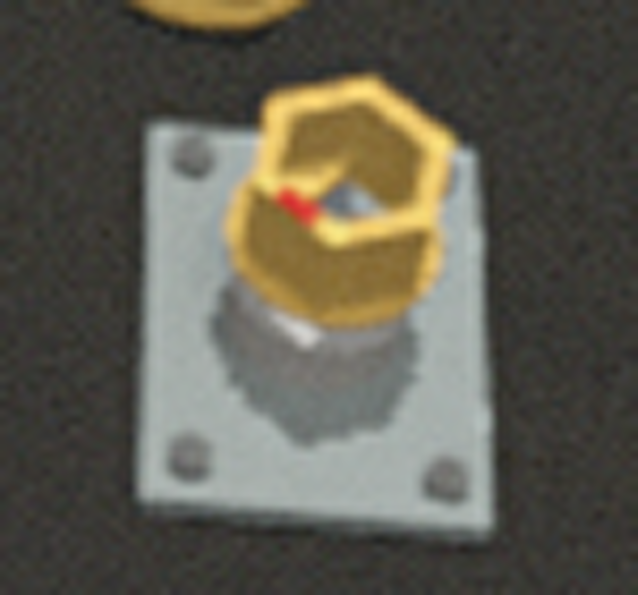

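```bash
cat > h.py <<'E'
import numpy as np, cv2
from bench import imaging
P={n:imaging.camera_params(n) for n in('top','scene')}
def ray(n,u,v):
    p=P[n];d=np.linalg.inv(p['K'])@[u,v,1];d=np.array([d[0],-d[1],-d[2]]);T=p['cam_to_world']
    return T[:3,3],T[:3,:3]@d
def at(n,u,v,z):
    o,d=ray(n,u,v);return o+d*(z-o[2])/d[2]
def proj(n,X):
    p=P[n];T=p['cam_to_world'];c=(np.atleast_2d(X)-T[:3,3])@T[:3,:3];c=c*[1,-1,-1];q=c@p['K'].T;return q[:,:2]/q[:,2:]
def crop(n,cx,cy,o,k=8.5): return (cx+.5)/k-.5+o[0],(cy+.5)/k-.5+o[1]
def overlay(img,n,o,sz,c,yaw,z,out,stud=None,k=8.5):
    a=img[o[1]:o[1]+sz[1],o[0]:o[0]+sz[0]];a=cv2.resize(a,None,fx=k,fy=k,interpolation=cv2.INTER_CUBIC)
    def dr(X,col):
        q=(proj(n,X)-o+.5)*k-.5;cv2.polylines(a,[np.round(q).astype(np.int32)],True,col,1)
    R=lambda t:np.array([[np.cos(t),-np.sin(t)],[np.sin(t),np.cos(t)]])
    def loc(p,c,t,z): return np.c_[np.array(p)@R(t).T+c,np.full(len(p),z)]
    th=np.radians(30+60*np.arange(6));hexa=np.c_[np.cos(th),np.sin(th)]*.023/np.cos(np.pi/6)
    dr(loc(hexa,c,yaw,z+.036),(255,0,0))
    dr(loc([(.014,-.003),(.026,-.003),(.026,.003),(.014,.003)],c,yaw,z+.036),(0,255,0))
    t=np.linspace(0,6.28,60);dr(loc(np.c_[np.cos(t),np.sin(t)]*.028,c,yaw,z),(255,0,255))
    if stud is not None: dr(loc([(.06,.045),(-.06,.045),(-.06,-.045),(.06,-.045)],stud[:2],stud[2],.01),(0,0,255))
    cv2.imwrite(out,a)
E
python3 - <<'E'
from h import *
o=(165,110);C=[at('top',*crop('top',*p,o),.01) for p in [(193,100),(480,138),(427,513),(138,475)]]
o2=(290,200);D=[at('scene',*crop('scene',*p,o2),.01) for p in [(148,125),(478,152),(492,532),(138,500)]]
for A in(C,D):
    A=np.array(A);print(A.round(4),A.mean(0).round(4),[np.linalg.norm(A[i]-A[i-1]).round(4) for i in range(4)])
C=np.array(C)
xd=(C[0]+C[1]-C[2]-C[3]);print('x yaw',np.degrees(np.arctan2(xd[1],xd[0])))
m=at('top',*crop('top',327,218,o),.0805);c=C.mean(0);m2=at('scene',*crop('scene',299,207,o2),.0805)
print(m,m2,m-c,np.degrees(np.arctan2(*(m-c)[1::-1])),np.degrees(np.arctan2(*(m2-c)[1::-1])))
E
```

```text
[[0.6495 0.2494 0.01  ]
 [0.6385 0.1595 0.01  ]
 [0.5208 0.1737 0.01  ]
 [0.5316 0.2635 0.01  ]] [0.5851 0.2115 0.01  ] [np.float64(0.1188), np.float64(0.0905), np.float64(0.1186), np.float64(0.0905)]
[[0.5214 0.1741 0.01  ]
 [0.5324 0.2643 0.01  ]
 [0.6512 0.2484 0.01  ]
 [0.6404 0.1595 0.01  ]] [0.5863 0.2116 0.01  ] [np.float64(0.1199), np.float64(0.0908), np.float64(0.1199), np.float64(0.0896)]
x yaw -6.845850645217214
[0.59977723 0.19718134 0.0805    ] [0.59917475 0.19695748 0.0805    ] [ 0.01467226 -0.01432584  0.0705    ] -44.315565301940566 -45.96071093596216
```

```bash
python3 - <<'E'
from h import *
st=(.5857,.2116,np.radians(-6.85))
t=cv2.imread('pics/top0.png');s=cv2.imread('pics/scene0.png')
c=(.5857,.2116);y=np.radians(-47)
overlay(t,'top',(165,110),(70,70),c,y,.0445,'pics/o1.png',st)
overlay(s,'scene',(290,200),(75,70),c,y,.0445,'pics/o2.png',st)
cv2.imwrite('pics/o.png',np.hstack([cv2.resize(cv2.imread('pics/o1.png'),(395,395)),cv2.resize(cv2.imread('pics/o2.png')[:595,:595],(395,395))]))
E
```

```text
(no output)
```

View pics/o1.png

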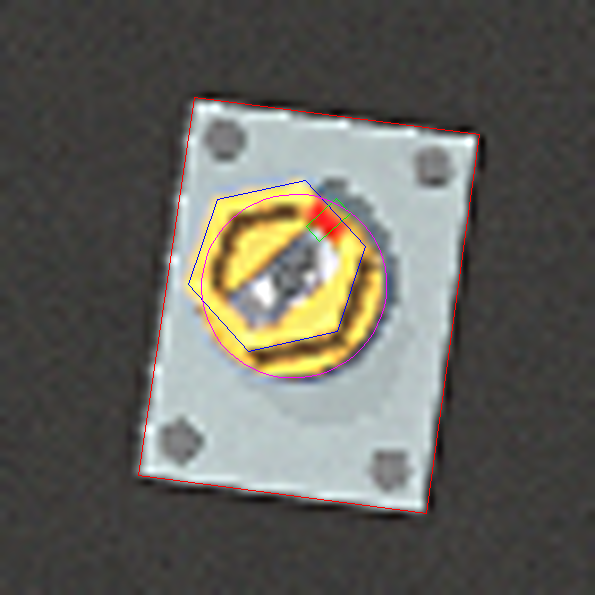

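View pics/o2.png

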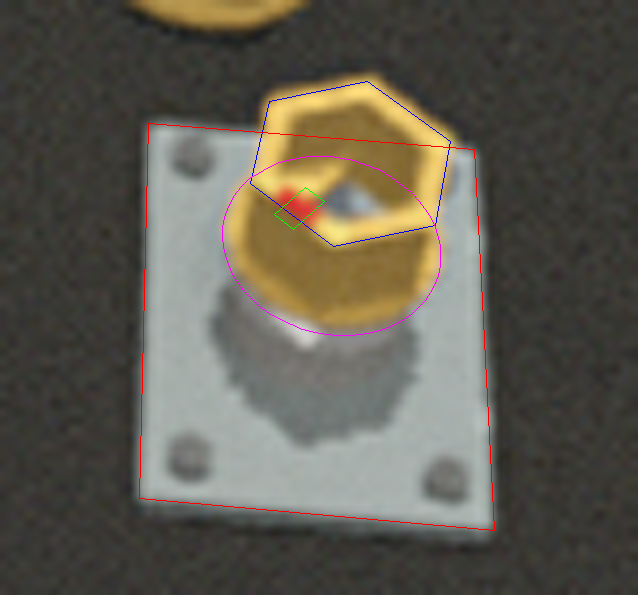

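The overlay fits. The stud is at (0.5857, 0.2116) with yaw -6.9°, and the nut's yaw is about -47°, so the slot is 40° clockwise of the lugs. Both cameras agree within 1.5 mm. I'll put the jaws along +13°, which grips a pair of flats.

```bash
python3 -m creep '[[1,0.4,0.9,0,0.1],[1,0.4,0.9,0,0.1],[1,0.4,0.9,0,0.1],[1,0.4,0.9,0,0.1],[1,0.4,0.9,0,0.1],[1,0.4,0.9,0,0.1],[1,0.4,0.9,0,0.1],[1,0.4,0.9,0,0.1]]' 40
python3 -m creep '[[1,0.4,0.9,0,0.1],[1,0.4,0.9,0,0.1],[1,0.4,0.9,0,0.1],[1,0.4,0.9,0,0.1],[1,0.4,0.9,0,0.1],[1,0.4,0.9,0,0.1],[1,0.4,0.9,0,0.1],[1,0.4,0.9,0,0.1]]'
python3 -m creep '[[1,0.356,0.832,0,0.024],[1,0.356,0.832,0,0.024],[1,0.356,0.832,0,0.024],[1,0.356,0.832,0,0.024],[1,0.356,0.832,0,0.024],[1,0.356,0.832,0,0.024],[1,0.356,0.832,0,0.024],[1,0.356,0.832,0,0.024],[1,0.356,0.832,0,0.024]]'
```

```text
clock: 0.77
tcp_pos: [0.3617, -0.3003, 0.2314]
orientation: [0.871, 0.492, 0.001, -0.001]
contact_force: [-0.3, 0.6, 0.3]
finger_gap: 0.0857
clock: 1.43
tcp_pos: [0.4809, -0.0297, 0.2318]
orientation: [0.676, 0.737, 0.002, -0.0]
contact_force: [0.5, -0.5, 0.1]
finger_gap: 0.0853
clock: 2.18
tcp_pos: [0.5852, 0.2131, 0.2304]
orientation: [0.621, 0.784, -0.0, -0.001]
contact_force: [0.5, -0.2, 0.2]
finger_gap: 0.0859
```

```bash
python3 - <<'E'
from h import *
from bench import env
for n in('scene','top'): cv2.imwrite(f'pics/{n}1.png',imaging.get_image(n)[:,:,::-1])
s=env.read_state();print(s['tcp_pos'],s['orientation'],s['joint_pos'])
E
```

```text
[0.58534867 0.21044308 0.23078599] [ 6.22322459e-01  7.82760593e-01 -7.79329379e-04  6.98963782e-05] [-0.05406242  0.49641137 -0.56707608  1.54364168  0.28047247  1.18497024
 -0.44551586]
```

View pics/scene1.png

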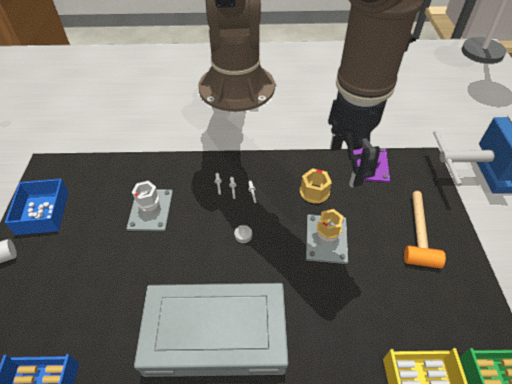

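```bash
python3 -m creep '[[1,0,0,-0.13,0],[1,0,0,-0.26,0],[1,0,0,-0.38,0],[1,0,0,-0.46,0],[1,0,0,-0.52,0],[1,0,0,-0.56,0],[1,0,0,-0.593,0],[1,0,0,-0.593,0],[1,0,0,-0.593,0]]'
python3 - <<'E'
from h import *
from bench import env
im=imaging.get_image('scene')[:,:,::-1]
cv2.imwrite('pics/d1.png',cv2.resize(im[120:270,270:420],None,fx=4,fy=4,interpolation=cv2.INTER_CUBIC))
s=env.read_state();print(s['tcp_pos'],s['contact_force'])
E
```

```text
clock: 3.03
tcp_pos: [0.5858, 0.2115, 0.054]
orientation: [0.622, 0.783, 0.0, 0.0]
contact_force: [0.4, -0.4, 1.3]
finger_gap: 0.0856
[0.58614764 0.21195775 0.0545518 ] [-0.37084764 -0.37918954  1.62067945]
```

View pics/d1.png

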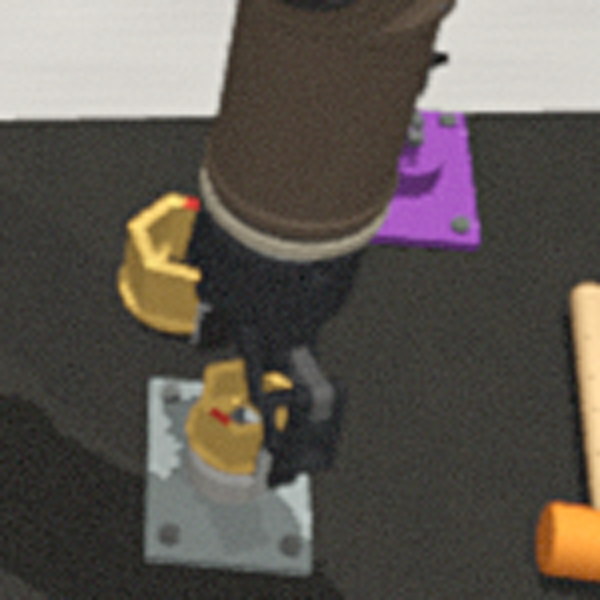

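```bash
python3 - <<'E'
from h import *
def f(X): return ((proj('scene',X)-[270,120]+.5)*4).round()
print(f([[.5857,.2116,.0805],[.635,.223,.055],[.635,.223,.068],[.536,.2,.068],[.627,.221,.068],[.5857,.2116,.13]]))
imm=imaging.get_image('top')[:,:,::-1]
cv2.imwrite('pics/d2.png',cv2.resize(imm[90:240,120:270],None,fx=4,fy=4,interpolation=cv2.INTER_CUBIC))
E
```

```text
[[245. 396.]
 [273. 501.]
 [277. 487.]
 [209. 338.]
 [271. 474.]
 [259. 339.]]
```

View pics/d2.png

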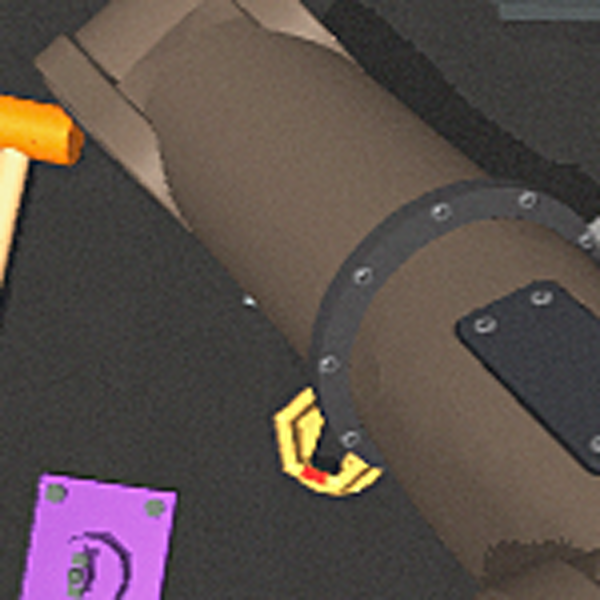

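The near finger tip shows at about (275,480), where it was predicted, and the nut sits between the jaws. The top view is blocked by the arm. Closing now.

```bash
python3 -m creep '[[-1,0,0,0,0],[-1,0,0,0,0],[-1,0,0,0,0],[-1,0,0,0,0],[-1,0,0,0,0],[-1,0,0,0,0],[-1,0,0,0,0],[-1,0,0,0,0],[-1,0,0,0,0],[-1,0,0,0,0]]' 40
python3 - <<'E'
from h import *
from bench import env
im=imaging.get_image('scene')[:,:,::-1]
cv2.imwrite('pics/e1.png',cv2.resize(im[160:260,290:390],None,fx=6,fy=6,interpolation=cv2.INTER_CUBIC))
s=env.read_state();print(s['tcp_pos'],s['contact_force'],s['finger_gap'],s['moment'])
E
```

```text
clock: 3.97
tcp_pos: [0.5859, 0.2122, 0.054]
orientation: [0.622, 0.783, 0.001, 0.0]
contact_force: [-0.1, -0.6, 6.1]
finger_gap: 0.0454
[0.58594882 0.21218465 0.05404977] [-0.09950755 -0.55730239  5.55358078] 0.04492954577357302 [-0.09459716  0.02855167 -0.00326509]
```

View pics/e1.png

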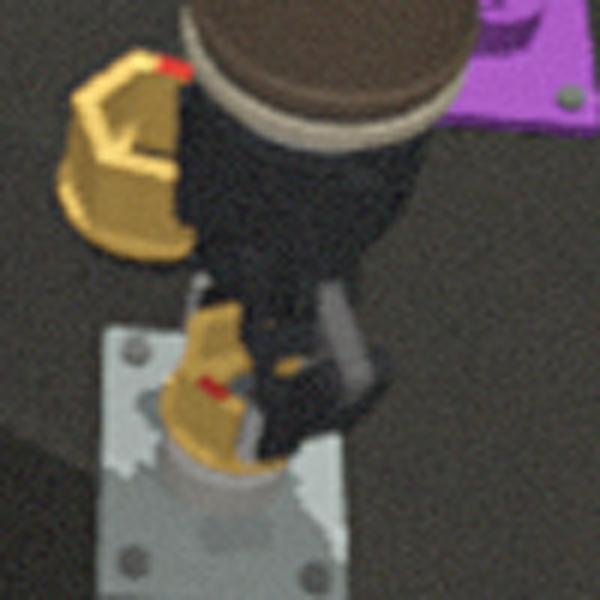

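```bash
python3 -m creep '[[-1,0,0,0,0.014],[-1,0,0,0,0.028],[-1,0,0,0,0.042],[-1,0,0,0,0.056],[-1,0,0,0,0.07],[-1,0,0,0,0.084],[-1,0,0,0,0.098],[-1,0,0,0,0.111],[-1,0,0,0,0.111],[-1,0,0,0,0.111]]'
python3 - <<'E'
from h import *
from bench import env
im=imaging.get_image('scene')[:,:,::-1]
cv2.imwrite('pics/f1.png',cv2.resize(im[170:260,300:390],None,fx=6.6,fy=6.6,interpolation=cv2.INTER_CUBIC))
s=env.read_state();print(s['tcp_pos'],s['contact_force'],s['finger_gap'],s['moment'])
E
```

```text
clock: 4.85
tcp_pos: [0.585, 0.2116, 0.0528]
orientation: [0.318, 0.948, -0.0, -0.001]
contact_force: [-0.6, -0.1, -2.9]
finger_gap: 0.0457
[0.5851486  0.21169385 0.05300205] [ 0.20051417  0.76073455 -2.59735214] 0.04568707908014217 [ 0.00540269 -0.00470149 -0.01686577]
```

View pics/f1.png

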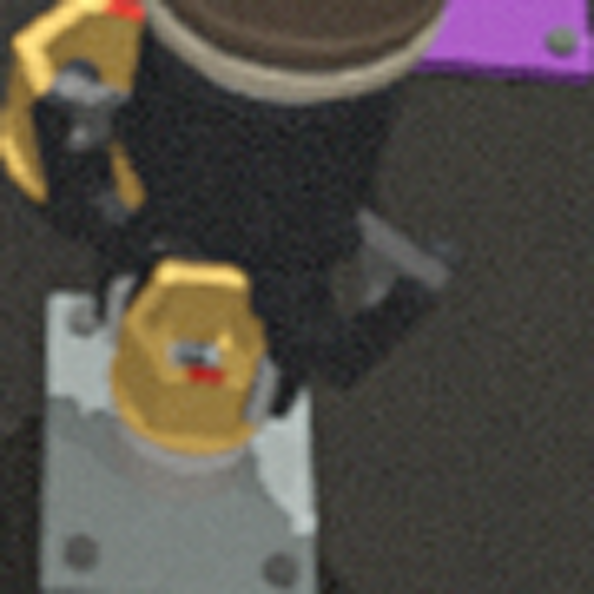

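The red bar now points toward the camera along the stud's +x. The vertical force changed from +6 to -2.9 N, the nut's weight, so the slot is clear of the lugs. Lowering now.

```bash
python3 -m creep '[[-1,0,0,-0.008,0],[-1,0,0,-0.016,0],[-1,0,0,-0.024,0],[-1,0,0,-0.032,0],[-1,0,0,-0.038,0],[-1,0,0,-0.038,0]]'
```

```text
clock: 5.4
tcp_pos: [0.5852, 0.2118, 0.0415]
orientation: [0.317, 0.948, -0.0, -0.0]
contact_force: [-0.8, 0.1, -3.4]
finger_gap: 0.0455
```

Still hanging freely 11.4 mm lower, with the web inside the lug zone. I'll lower it to the seat.

```bash
python3 -m creep '[[-1,0,0,-0.004,0],[-1,0,0,-0.007,0],[-1,0,0,-0.0095,0],[-1,0,0,-0.0095,0],[-1,0,0,-0.0095,0]]'; python3 -c "
from bench import env
print(env.read_state()['contact_force'])"
```

```text
clock: 5.82
tcp_pos: [0.5855, 0.212, 0.0398]
orientation: [0.317, 0.948, 0.0, 0.0]
contact_force: [-2.7, -1.8, 5.3]
finger_gap: 0.045
[-2.73170701 -1.80884745  5.31343252]
```

```bash
python3 -m creep '[[-1,0,0,-0.002,-0.014],[-1,0,0,-0.002,-0.028],[-1,0,0,-0.002,-0.042],[-1,0,0,-0.002,-0.056],[-1,0,0,-0.002,-0.07],[-1,0,0,-0.002,-0.084],[-1,0,0,-0.002,-0.098],[-1,0,0,-0.002,-0.112],[-1,0,0,-0.002,-0.125],[-1,0,0,-0.002,-0.125]]'
python3 - <<'E'
from h import *
from bench import env
im=imaging.get_image('scene')[:,:,::-1]
cv2.imwrite('pics/g1.png',cv2.resize(im[170:260,300:390],None,fx=6.6,fy=6.6,interpolation=cv2.INTER_CUBIC))
s=env.read_state();print(s['tcp_pos'],s['contact_force'],s['finger_gap'],s['moment'])
E
```

```text
clock: 6.65
tcp_pos: [0.587, 0.2121, 0.0398]
orientation: [0.658, 0.753, 0.001, 0.001]
contact_force: [1.0, -1.3, 6.5]
finger_gap: 0.0454
[0.58693769 0.21214886 0.03976205] [ 0.43042201 -1.45729143  6.76619574] 0.045611578818109774 [-0.47836354 -0.11975619 -0.00236385]
```

View pics/g1.png

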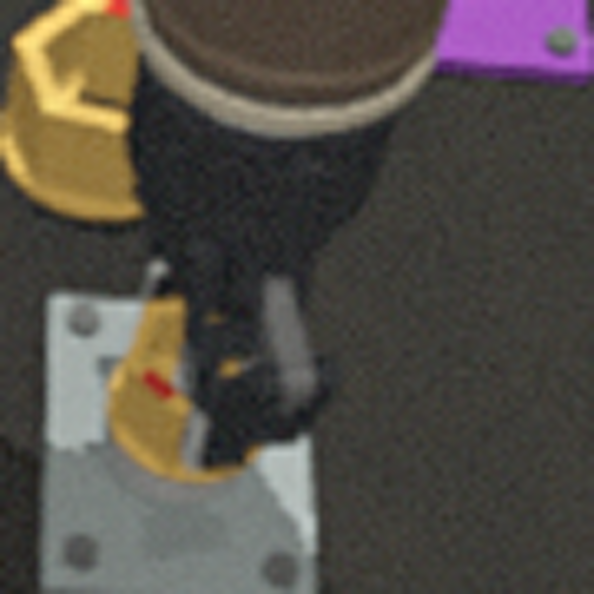

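The nut sits lower, with its red bar at (155,383), turned clockwise to the -y side. Releasing and retreating upwards.

```bash
python3 -m creep '[[1,0,0,0.003,0],[1,0,0,0.003,0],[1,0,0,0.003,0],[1,0,0,0.003,0],[1,0,0,0.003,0],[1,0,0,0.003,0],[1,0,0,0.003,0],[1,0,0,0.003,0],[1,0,0,0.003,0]]'
python3 -m creep '[[1,0,0,0.05,0],[1,0,0,0.12,0],[1,0,0,0.24,0],[1,0,0,0.37,0],[1,0,0,0.5,0],[1,0,0,0.6,0],[1,0,0,0.6,0],[1,0,0,0.6,0]]'
python3 -m creep '[[1,0,-0.12,0,0],[1,0,-0.24,0,0],[1,0,-0.36,0,0],[1,0,-0.48,0,0],[1,0,-0.6,0,0],[1,0,-0.72,0,0],[1,0,-0.84,0,0],[1,0,-0.84,0,0],[1,0,-0.84,0,0],[1,0,-0.84,0,0]]'
python3 - <<'E'
from h import *
for n in('scene','top'): cv2.imwrite(f'pics/{n}2.png',imaging.get_image(n)[:,:,::-1])
st=(.5857,.2116,np.radians(-6.85));y=np.radians(-52)
t=cv2.imread('pics/top2.png');s=cv2.imread('pics/scene2.png')
overlay(t,'top',(165,110),(70,70),st[:2],y,.030,'pics/p1.png',st)
overlay(s,'scene',(290,200),(75,70),st[:2],y,.030,'pics/p2.png',st)
E
```

```text
clock: 7.45
tcp_pos: [0.5854, 0.2119, 0.0394]
orientation: [0.656, 0.755, -0.0, -0.0]
contact_force: [0.3, 0.1, 0.1]
finger_gap: 0.0857
clock: 8.12
tcp_pos: [0.5864, 0.2125, 0.2216]
orientation: [0.656, 0.755, 0.002, 0.001]
contact_force: [0.0, 0.4, -0.4]
finger_gap: 0.0853
clock: 8.95
tcp_pos: [0.5847, -0.0399, 0.2182]
orientation: [0.656, 0.755, -0.0, -0.001]
contact_force: [0.5, 0.6, -0.3]
finger_gap: 0.0853
```

View pics/p1.png

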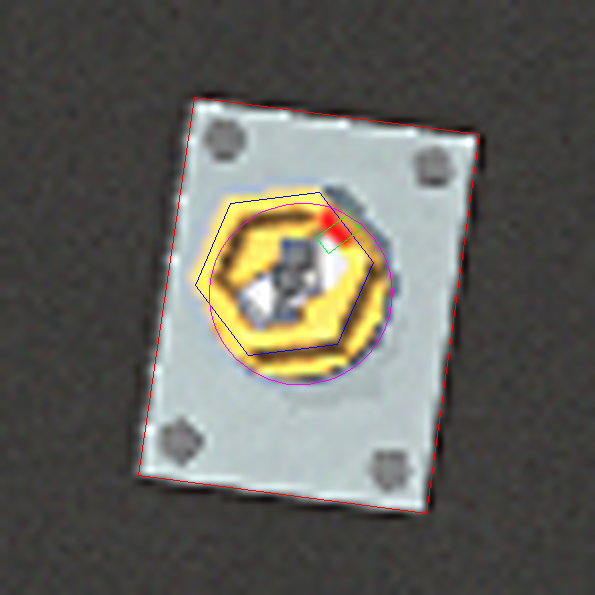

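View pics/p2.png

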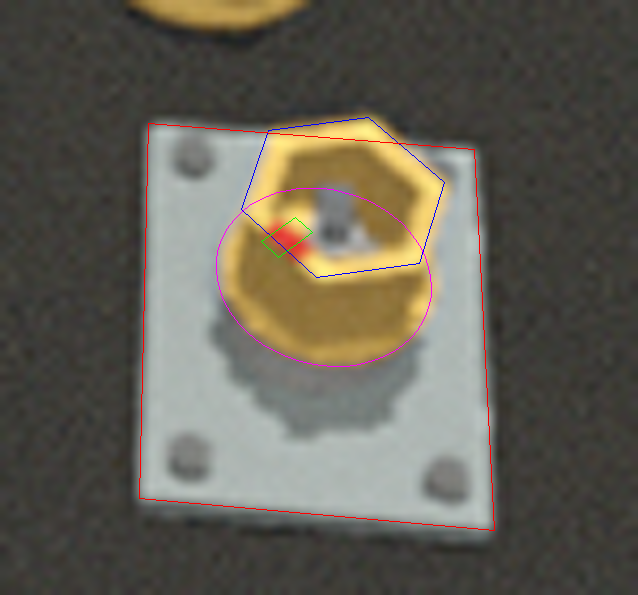

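View pics/top2.png

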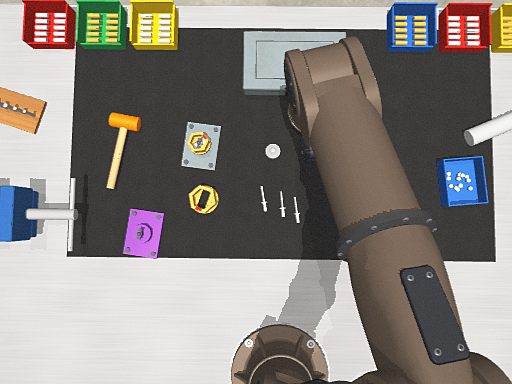

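```bash
python3 - <<'E'
import cv2,numpy as np
from h import *
a=cv2.imread('pics/scene0.png');b=cv2.imread('pics/scene2.png')
for n,(x,y,w,h) in {'silver':(125,175,50,60),'plate':(305,245,45,18)}.items():
    r=cv2.matchTemplate(b[y-10:y+h+10,x-10:x+w+10],a[y:y+h,x:x+w],cv2.TM_CCOEFF_NORMED);print(n,cv2.minMaxLoc(r)[1::2])
# triangulate the bar
P1=ray('top',*crop('top',335,228,(165,110)));P2=ray('scene',*crop('scene',290,240,(290,200)))
A=np.c_[P1[1],-P2[1]];k=np.linalg.lstsq(A,P2[0]-P1[0],rcond=None)[0];p,q=P1[0]+k[0]*P1[1],P2[0]+k[1]*P2[1];print('bar',p,q)
E
```

```text
silver (0.9920331239700317, (10, 10))
plate (0.9907888770103455, (10, 10))
bar [0.59939223 0.19663374 0.06644895] [0.59937922 0.19649824 0.06642863]
```

```bash
python3 -c "
from bench import env
print(env.read_state()['contact_force']);print(env.hand_in())"
```

```text
[-0.9340095   0.89801289  0.40691553]
the job is handed in; nothing more can be done
None
```

The brass nut is down on its seat and caught under the lugs, and I handed the job in at about 9 s of the 38 s allowed. No verdict was reported.

I gripped it on two flats at 40 N and backed it off 40° counter-clockwise. The vertical force then showed the nut hanging free, so I lowered it about 13.5 mm until it touched down. After turning it 45° clockwise I let go, raised the arm and moved it clear.

Last checks, from the camera pictures:
- **Height:** the red bar, located with both cameras, is at z = 0.0664 m. That puts the nut's underside at about 30.4 mm, against a seat at 30 mm.
- **Turn:** the slot is about 41–45° clockwise of the lugs, with the red bar on the stud's -y side. The lugs can be seen lying over the web.
- **Centring:** the nut is about 1–2 mm off the stud's axis by eye from the overlay, which is within its play. I didn't measure its tilt; nothing looked tilted.
- **Silver nut:** unmoved in the scene camera view (no pixel shift). In the last top view the arm was blocking it.
- **Robot:** gripper open and clear, and the force reading is only noise.

No check failed or disagreed beyond 1–2 mm.

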